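# Feel the processor of an opened engine control unit

## Robot

A 6-joint arm with a two-finger parallel gripper is mounted at the origin on the work surface. World frame = base frame: x ahead of the robot, y to its left, z up, the work surface at z = 0. Lengths are in mm, angles in rad, forces in N, time in s.
With the tool pointing down it reaches from about 400 to 825 mm from the base axis. Payload 7 kg.
Tool frame: the origin (TCP) lies on the centre line of the jaws, within the pads' length; the fingertips stand 17 mm ahead of it and the grasp point (between the pads) lies 2 mm behind it; y points along the fingers, z is the direction in which the jaws open and shut, and the axes are right-handed (so a half turn about y gives the same grasp; the last joint's range is limited). The gripper opens to 85 mm and grips with 20 to 120 N. Pads are 22 mm wide; open, the fingers measure 114 mm over their backs; the gripper's body (76 mm by 85 mm) begins 54 mm behind the grasp point. The pads swing forward as they close: fully open they stand 13 mm farther back than shut.
Start: joints at [1.445, 0.359, 0.012, 0, -1.224, -0.288], TCP at [271.418, 618.003, 248.302] pointing down, gripper open.
Joint ranges: [-3.07, 3.07], [-1.43, 2.12], [-1.02, 1.25], [-3.03, 1.67], [-3.05, -0], [-3.03, 3.03]. Speed limits (rad/s): [2.39, 2.39, 3.01, 3.14, 3.14, 3.14].

## Interface

Orientations are given as a unit quaternion [x, y, z, w].
In Python, from rig import arm gives the robot as it stands. The module is installed in compiled form; this text tells all that it offers.
- The arm moves only by the tool carry_out, never from a script. Its argument "motion" is a list of rows, each a list of 3 entries, a list of its own where there are three numbers: the shift along the world's x, y, z in m, then the turn, a rotation vector about the world's x, y, z in units of 5 degrees (1.0 is 5 degrees), then the opening, from 0 (shut) to 1 (fully open). A call has exactly 5 rows; each row shifts and turns the commanded pose from where the row before left it; what a row does not reach is not made up. A row lasts 1/12 s, in which the tool goes at most 41.7 mm and 7.16 degrees, less where a joint would pass 70% of its speed; a pose out of reach is approached as far as the arm can. A call is refused whole if a number of a shift passes 0.0417 or a number of a turn 1, either way. A call with a gripper value outside its range is refused whole. The fingers move at their own pace and stop on an object; the grip force is fixed at half the most. Time passes only in rows, so rows that do not move let the fingers close, or fill a call up. It gives the time, the measured TCP pose, the force and the opening at its end, in the units of the state.
- arm.get_obs(): the state, without advancing time (a new reading comes with each control period).
- arm.camera(name): name is "side" or "top" or "wrist"; returns a dict with "img" (480x640x3 uint8, red, green, blue), "z_map" (480x640 float32, mm along the optical axis (not along the pixel's ray), 0 where there is no reading), "fovy" (degrees; the focal length in pixels is half the picture's height over the tangent of half this angle, whatever the lens; pixels are square), "cx", "cy" (the principal point, pixels), "view" (4x4, takes a point from world to camera coordinates). Camera axes: x right, y down, z forward; pixel columns grow to the right and rows downward; lengths in mm; the calibration is good to about 2 mm. A picture is of the moment at which its call begins.
- arm.hand_in(): hands the job in, once; it reports no verdict.
Trained networks look in the newest picture that a camera, given by its name, has taken for a name from the list of things; names that differ only in an ending like _2 or _b are one class to them, and where a whole thing is asked for, a point or a joint stands for the part that bears it (a point fixed in the world has none). Each returns a list of dicts, best first, with "confidence" (0 to 1); they miss things now and then, are a little off and sometimes report something else, mostly with a low value. They report only what shows in the picture. A call takes as long as a camera call.
- arm.trace(label, camera): "pixels" (480x640 bool, what is visible of it) and "location" ([column, row] in pixels, amid what is visible of it).
The state is a dict: "t": time; "joint_positions": joint angles; "qd": joint speeds; "joint_efforts": joint torques, N m; "tool_pos": TCP position; "tool_rot": TCP orientation; "wrist_force": force on the tool from outside, world axes, zero at the start; "moment": the same for the moment, N m; "grip_width": finger opening in mm.
Only numpy, scipy, OpenCV 4.12 (cv2) and the standard library are available. Lean on these libraries where they do the work, as an engineer would, in place of code of your own. Each camera call takes 0.05 s, during which the arm holds its last target. There are 200 camera calls.

## Task

The engine control unit lying open on the bench mat has just been unplugged after a test. Feel whether its processor, the largest square chip on the circuit board, is still warm: rest the fingertips lightly on top of it for a good second, touching nothing else on the board, then withdraw a good hand's breadth clear of it. Do not shift or lift the control unit, and leave the things lying around it alone.

Things in the scene. Friction and masses are not known exactly. Their poses are not given: they have to be found in the camera images.
- ecu: Engine control unit, cover off, loose on a 3 mm mat, about 0.6 kg: shallow aluminium pan 200 x 160 mm (x, y), four mounting ears on its short sides (out to x = +-118 mm), the circuit board in it. Origin: centre of its underside, z up; lies at any yaw. On three sides a narrow rim, its top 30 mm above the origin.
- board: Green circuit board 190 x 152 mm with all parts on it but the processor, all to be left alone. Same origin and axes as ecu; upper face 28 mm above that origin. Parts, by centre (x, y) mm: an oblong memory chip 20 x 13, 2.5 high, at (-12, 62.5); a round coil 22 across, 12 high, at (74, -28); a crystal 11 x 5, 4 high, at (-66, -26); a regulator 10 x 9, 4.5 high, at (-70, 58).
- drivers (a point): Part of the board: centre of the top of one of three driver chips, 20 x 20 mm and 4 mm high, black squares like the processor but smaller, at (42, 30) (this one), (42, -14) and (-62, 18) mm in the frame of ecu. To be left alone.
- capacitors (a point): Part of the board: top of the middle one of a row of three upright round capacitors, 17 mm across and 20 mm high, at (76, 55), (76, 33) (this one) and (76, 11) mm in the frame of ecu. To be left alone.
- plug_sockets (a point): Part of the board: middle of the top of a row of three black plug sockets on the -y edge of the control unit, x = -88 to 88, y = -104 to -60 mm in the frame of ecu, tops 42 mm above its origin. To be left alone.
- processor: The processor: largest square chip on the board, black, 28 x 28 mm and 4 mm high, fine tin legs 2 mm out on all four sides. Origin: centre of its underside, at (-12, 18, 28) mm in the frame of ecu, axes parallel to it. Nothing taller than 1 mm stands within 22 mm of its edges. Soldered to the board, which flexes about 1 mm under 5 N; over 20 N would harm it.
- processor_top (a point): Centre of the processor's flat upper face, 4 mm above the board and 32 mm above the control unit's underside; axes as ecu.
- programmer: Bystander: black programmer box 150 x 112 x 38 mm, 0.6 kg, loose on the mat to one side. Origin: centre of its underside; x along its length.
- cover: Bystander: the control unit's ribbed aluminium cover, 200 x 160 mm and 12 mm high, loose on the mat to the other side. Origin: centre of its underside.
- screwdriver: Bystander: screwdriver 180 mm long lying on the mat beyond the control unit, roughly across the robot's forward direction. Origin: below the middle of its length; x along it.
- screw_jar: Bystander: clear lidded jar of 54 mm diameter and 45 mm height, standing on the mat ahead and to the left of the robot, nearer to it than the control unit. Origin: centre of its underside.

How it is judged (in metres and radians):
On the way:
1. the fingertips rest on the processor (0.3 to 20 N) for 0.8 s without a break (contact force between the fingers and processor above 0.3 N), for 0.8 s.
At the end, for the whole second after the job is handed in: The processor has been touched; the point between the fingertips is more than 80 mm from the centre of its upper face; the control unit is at rest, not lifted, within 10 mm of where it lay, and the programmer box, cover, screwdriver and screw jar are within 15 mm of where they were (distance between the grasp point and processor_top above 0.08 m and distance of each of ecu, processor_top from where it was at the start of the episode below 0.01 m and height (world z) of ecu below 0.009 m and linear speed of ecu below 0.01 m/s and distance of each of programmer, cover, screwdriver, screw_jar from where it was at the start of the episode below 0.015 m).
It fails at once if the processor is pressed harder than 20 N (contact force between the fingers and processor above 20 N).
It fails at once if the fingers touch the circuit board or any other part on it (more than 1 N) (contact force between the fingers and board above 1 N).
It fails at once if the control unit is shifted by more than 10 mm (distance of any of ecu, processor_top from where it was at the start of the episode above 0.01 m).
It fails at once if the control unit is lifted or tipped (height (world z) of ecu above 0.009 m or angle between ecu's own z axis and vertical above 0.05 rad).
It fails at once if the programmer box, the cover, the screwdriver or the screw jar is disturbed (moved more than 15 mm) (distance of any of programmer, cover, screwdriver, screw_jar from where it was at the start of the episode above 0.015 m).
It also fails if it takes over 40 s, if anything falls off the work surface, if the arm or the gripper's body presses on something with over 40 N, if the wrist force passes 120 N, or if a joint passes its speed limit or range.

## Working session

There is one attempt and no reset: what is moved stays moved. The work goes in short steps, Python scripts to look and compute and a tool call to move; the robot and the scene stay as the last step left them, time stands still between calls to the robot, and variables do not carry over. Pictures are saved under pics/ and viewed, on a budget of 10 in all, crops included, one or two more only if the job needs it, and the job is handed in when it is done.

Besides the shell and the picture viewer there is one more tool, called after "Request:" in YAML: its name, and indented under it one key for each argument. carry_out: Moves the arm, as the interface text tells. Its arguments: {"type":"object","properties":{"motion":{"type":"array"}},"required":["motion"]}

```bash
mkdir -p pics
cat > h.py <<'E'
import numpy as np, cv2
from rig import arm
def rays(c,uv):
    f=240/np.tan(np.radians(c['fovy']/2)); return f
def unproj(c,u,v,z):
    f=rays(c,0); p=np.stack([(u-c['cx'])*z/f,(v-c['cy'])*z/f,z,np.ones_like(z)],-1)
    return (p@np.linalg.inv(c['view']).T)[...,:3]
def cloud(c):
    v,u=np.mgrid[:480,:640]; return unproj(c,u,v,c['z_map'].astype(float))
def proj(c,P):
    P=np.atleast_2d(P); q=np.c_[P,np.ones(len(P))]@np.array(c['view']).T; f=rays(c,0)
    return np.c_[c['cx']+f*q[:,0]/q[:,2],c['cy']+f*q[:,1]/q[:,2]]
def save(n,img): cv2.imwrite('pics/'+n,img[...,::-1])
E
python3 - <<'E'
from h import *
o=arm.get_obs(); print(o['t'],o['tool_pos'],o['tool_rot'],o['grip_width'],o['wrist_force'])
c=arm.camera('top'); save('top1.png',c['img']); C=cloud(c)
for n in ['ecu','board','processor','plug_sockets','capacitors','drivers','programmer','cover','screw_jar','screwdriver']:
    for r in arm.trace(n,'top')[:3]:
        m=r['pixels']&(c['z_map']>0); P=C[m]
        print(n,round(r['confidence'],2),np.round(r['location']),m.sum(),np.round(np.median(P,0)) if len(P) else None, np.round(cv2.minAreaRect(P[:,:2].astype(np.float32)),1).tolist() if 0 else cv2.minAreaRect(P[:,:2].astype(np.float32)) if len(P) else '')
E
```

```text
0.0 [271.22759375 617.60401839 247.32814842] [-0.14520784 -0.69141665  0.69262778  0.14534256] 85.39099990724402 [-0.7166757   0.44396766 -0.2825499 ]
ecu 0.9 [296. 244.] 6122 [513.  29.  33.] ((513.4078979492188, 30.673812866210938), (242.00018310546875, 193.04176330566406), 32.88916778564453)
board 0.89 [296. 246.] 5287 [511.  33.  33.] ((512.7393798828125, 32.71636962890625), (192.85055541992188, 185.95986938476562), 33.90332794189453)
processor 0.62 [302. 232.] 134 [540.  12.  35.] ((540.3378295898438, 12.820891380310059), (29.813045501708984, 29.831571578979492), 31.04779624938965)
plug_sockets 0.73 [294. 244.] 5199 [510.  34.  33.] ((511.2447204589844, 34.121788024902344), (191.32069396972656, 184.10682678222656), 33.52841567993164)
capacitors 0.79 [293. 245.] 5101 [511.  34.  33.] ((513.1878662109375, 32.65235137939453), (189.88067626953125, 180.54408264160156), 33.20444869995117)
capacitors 0.32 [468. 242.] 2656 [ 522. -401.   40.] ((522.5535888671875, -409.3430480957031), (121.74321746826172, 161.4993896484375), 88.91062927246094)
drivers 0.95 [295. 243.] 5215 [509.  34.  33.] ((511.256591796875, 34.2734375), (192.94973754882812, 184.79684448242188), 33.712890625)
programmer 0.58 [465. 241.] 2596 [ 522. -400.   40.] ((522.2595825195312, -403.26019287109375), (109.15740966796875, 160.9527130126953), 88.72530364990234)
cover 0.88 [168. 209.] 4936 [597. 365.  11.] ((597.7349853515625, 367.33111572265625), (167.912841796875, 205.8974151611328), 88.23542785644531)
screw_jar 0.75 [228. 314.] 367 [329. 201.  47.] ((328.36968994140625, 202.86566162109375), (49.514854431152344, 48.25409698486328), 57.13731002807617)
screwdriver 0.73 [347. 154.] 383 [746. -98.  25.] ((746.4571533203125, -60.49394226074219), (24.812021255493164, 173.95947265625), 0.5684027075767517)
```

View pics/top1.png

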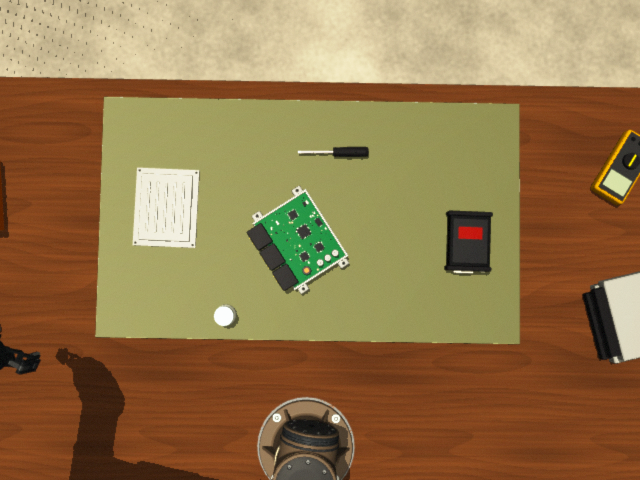

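The picture shows the ECU with its sockets to the left (about 272,257) and its capacitors at the lower right. The largest black chip is at about (304,231), which matches the trace at (540, 12). The ECU yaw is about -148°. I'll go above the chip at the present height, closing the fingers and turning -34° to line up.

Request:
carry_out:
  motion:
    - [[0.0135, -0.0303, 0], [0, 0, -0.34], 0]
    - [[0.0135, -0.0303, 0], [0, 0, -0.34], 0]
    - [[0.0135, -0.0303, 0], [0, 0, -0.34], 0]
    - [[0.0135, -0.0303, 0], [0, 0, -0.34], 0]
    - [[0.0135, -0.0303, 0], [0, 0, -0.34], 0]

```text
t: 0.97
tool_pos: [339.3, 465.1, 248.4]
tool_rot: [0.197, 0.679, -0.679, -0.196]
wrist_force: [0.3, -0.6, -0.5]
grip_width: 25.8
```

Request:
carry_out:
  motion:
    - [[0.0135, -0.0303, 0], [0, 0, -0.34], 0]
    - [[0.0135, -0.0303, 0], [0, 0, -0.34], 0]
    - [[0.0135, -0.0303, 0], [0, 0, -0.34], 0]
    - [[0.0135, -0.0303, 0], [0, 0, -0.34], 0]
    - [[0.0135, -0.0303, 0], [0, 0, -0.34], 0]

```text
t: 1.38
tool_pos: [406.8, 313.5, 248.7]
tool_rot: [0.246, 0.663, -0.663, -0.246]
wrist_force: [1.3, -0.0, -0.1]
grip_width: -0.1
```

Request:
carry_out:
  motion:
    - [[0.0135, -0.0303, 0], [0, 0, -0.34], 0]
    - [[0.0135, -0.0303, 0], [0, 0, -0.34], 0]
    - [[0.0135, -0.0303, 0], [0, 0, -0.34], 0]
    - [[0.0135, -0.0303, 0], [0, 0, -0.34], 0]
    - [[0.0135, -0.0303, 0], [0, 0, -0.34], 0]

```text
t: 1.8
tool_pos: [474.3, 162.0, 248.7]
tool_rot: [0.295, 0.643, -0.642, -0.295]
wrist_force: [0.3, 0.1, 0.2]
grip_width: 0.3
```

Request:
carry_out:
  motion:
    - [[0.0135, -0.0303, 0], [0, 0, -0.34], 0]
    - [[0.0135, -0.0303, 0], [0, 0, -0.34], 0]
    - [[0.0135, -0.0303, 0], [0, 0, -0.34], 0]
    - [[0.0135, -0.0303, 0], [0, 0, -0.34], 0]
    - [[0.0135, -0.0303, 0], [0, 0, -0.34], 0]

```text
t: 2.22
tool_pos: [541.9, 10.4, 248.7]
tool_rot: [0.342, 0.619, -0.619, -0.341]
wrist_force: [1.3, 0.6, -0.2]
grip_width: 0.2
```

Run:
```python
from h import *
from scipy.spatial.transform import Rotation as R
o=arm.get_obs(); print(o['t'],o['tool_pos'],o['grip_width'],o['wrist_force'],o['joint_positions'])
M=R.from_quat(o['tool_rot']).as_matrix(); print(M.round(3), 'jaw',np.degrees(np.arctan2(M[1,2],M[0,2])))
c=arm.camera('wrist'); img=c['img'].copy(); C=cloud(c)
for n in ['processor','ecu']:
    for r in arm.trace(n,'wrist')[:2]:
        m=r['pixels']&(c['z_map']>0); P=C[m]
        print(n,r['confidence'],r['location'],m.sum(),np.median(P,0).round(1),cv2.minAreaRect(P[:,:2].astype(np.float32)))
        if n=='processor': img[r['pixels']]=img[r['pixels']]//2+[120,0,0]
tip=np.array(o['tool_pos'])+17*M[:,1]; print('tip',tip,proj(c,tip))
save('w1.png',img)
```

```text
2.2167 [541.86438161  10.37859077 248.67737122] 0.18326718409470732 [ 1.27875568  0.5529235  -0.2114621 ] [ 3.80907252e-01  1.39325686e-01 -2.81999892e-01  3.17303342e-05
 -1.14868736e+00  1.81272649e-01]
[[-0.533  0.001 -0.846]
 [ 0.846  0.    -0.533]
 [-0.    -1.    -0.001]] jaw -147.78871641637684
processor 0.69 [317.1, 207.7] 1055 [541.3  14.8  35.4] ((540.7316284179688, 15.829975128173828), (31.50877571105957, 30.76662254333496), 34.46235275268555)
ecu 0.65 [335.4, 218.7] 41273 [521.5  22.8  32. ] ((507.2601623535156, 44.203125), (250.3069610595703, 211.0301971435547), 33.35049057006836)
tip [541.8769277   10.38308498 231.67737644] [[322.3864408  313.73167582]]
```

View pics/w1.png

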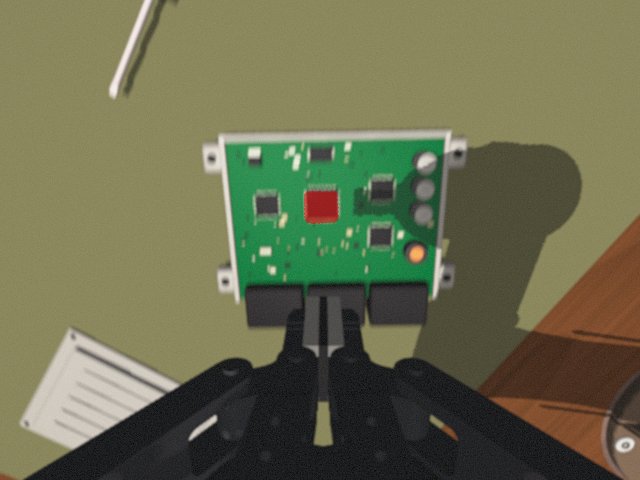

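The mask at about (321,206) is the processor: the largest chip, between the drivers at (267,205), (382,188) and (381,237). The jaws line up with the board. I'll descend part way and correct by about (-1, +3.5) mm.

Request:
carry_out:
  motion:
    - [[-0.0002, 0.0007, -0.03], [0, 0, 0], 0]
    - [[-0.0002, 0.0007, -0.03], [0, 0, 0], 0]
    - [[-0.0002, 0.0007, -0.03], [0, 0, 0], 0]
    - [[-0.0002, 0.0007, -0.03], [0, 0, 0], 0]
    - [[-0.0002, 0.0007, -0.03], [0, 0, 0], 0]

```text
t: 2.78
tool_pos: [540.2, 16.5, 97.6]
tool_rot: [0.341, 0.62, -0.619, -0.341]
wrist_force: [0.1, 0.2, 0.2]
grip_width: -0.0
```

Run:
```python
from h import *
from scipy.spatial.transform import Rotation as R
o=arm.get_obs(); print(o['t'],o['tool_pos'],o['wrist_force'])
M=R.from_quat(o['tool_rot']).as_matrix()
T=np.array(o['tool_pos'])
for cn in ['wrist','side']:
    c=arm.camera(cn); img=c['img'].copy(); C=cloud(c)
    for r in arm.trace('processor',cn)[:2]:
        m=r['pixels']&(c['z_map']>0); P=C[m]
        if len(P)>3: print(cn,r['confidence'],r['location'],m.sum(),np.median(P,0).round(1),cv2.minAreaRect(P[:,:2].astype(np.float32)))
    near=(np.hypot(C[...,0]-T[0],C[...,1]-T[1])<25)&(c['z_map']>0)
    z=np.sort(C[near][:,2]); print('hist',np.histogram(z,np.arange(25,140,5)))
    if cn=='wrist': wi=img
    else:
        u,v=proj(c,T)[0].astype(int); print(u,v)
        s=img[max(0,v-60):v+60,max(0,u-80):u+80]; s=cv2.resize(s,(640,480),interpolation=cv2.INTER_CUBIC)
tp=[proj(arm.camera('wrist'),T+d*M[:,1])[0].round() for d in (17,30)]; print(tp)
save('n.png',np.vstack([cv2.resize(wi,(400,300)),cv2.resize(s,(400,300))]))
```

```text
2.7833 [540.19518568  16.48282363  97.56173687] [0.1059646  0.21217612 0.15092916]
wrist 0.89 [320.9, 263.3] 2955 [541.8  14.   35.3] ((540.84423828125, 15.427162170410156), (31.630582809448242, 32.119850158691406), 33.77001190185547)
hist (array([  16, 3882, 1935,    0,    0,    0,    0,    0,    0,    0,    0,
         13,  278,  451,  494,  555,  604,  539,  961,  680, 1957, 1930]), array([ 25,  30,  35,  40,  45,  50,  55,  60,  65,  70,  75,  80,  85,
        90,  95, 100, 105, 110, 115, 120, 125, 130, 135]))
side 0.7 [318.8, 247.9] 138 [540.4  10.5  34.9] ((541.1764526367188, 12.214679718017578), (32.659088134765625, 31.639751434326172), 39.587825775146484)
hist (array([ 19, 180,  72,   1,   0,   0,   0,   0,   0,   0,   4,  11,  14,
        25,  20,  23,  22,   9,   5,  14,  20,  14]), array([ 25,  30,  35,  40,  45,  50,  55,  60,  65,  70,  75,  80,  85,
        90,  95, 100, 105, 110, 115, 120, 125, 130, 135]))
314 222
[array([322., 313.]), array([324., 298.])]
```

View pics/n.png

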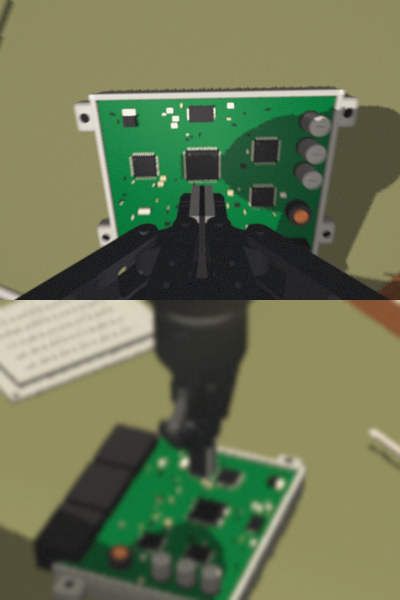

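The fingertips are at z≈80, so 17 mm ahead of the TCP as stated. The chip top is at about (541, 13.8, 35). I'll lower to about 7 mm above it.

Request:
carry_out:
  motion:
    - [[0.0001, -0.0003, -0.0076], [0, 0, 0], 0]
    - [[0.0001, -0.0003, -0.0076], [0, 0, 0], 0]
    - [[0.0001, -0.0003, -0.0076], [0, 0, 0], 0]
    - [[0.0001, -0.0003, -0.0076], [0, 0, 0], 0]
    - [[0.0001, -0.0003, -0.0076], [0, 0, 0], 0]

```text
t: 3.5
tool_pos: [540.8, 13.8, 59.5]
tool_rot: [-0.341, -0.619, 0.619, 0.341]
wrist_force: [0.0, -0.5, 0.2]
grip_width: -0.2
```

Run:
```python
from h import *
o=arm.get_obs(); T=np.array(o['tool_pos']);print(T,o['wrist_force'])
c=arm.camera('wrist'); C=cloud(c)
for r in arm.trace('processor','wrist')[:1]:
    print(r['confidence'],r['location'])
m=(np.hypot(C[...,0]-T[0],C[...,1]-T[1])<30)&(c['z_map']>0)&(C[...,2]>39)&(C[...,2]<60)
P=C[m]; print('tip min z',np.percentile(P[:,2],[0,1,5]), 'xy at tip',P[P[:,2]<np.percentile(P[:,2],10)].mean(0))
print('chip corners px',proj(c,[[541,13.8,35]]))
save('n2.png',c['img'][150:400,180:480])
```

```text
[540.77223788  13.83659596  59.52579404] [ 0.00414918 -0.48479838  0.18361865]
0.73 [318.5, 289.9]
tip min z [46.27249911 46.82768288 48.23219495] xy at tip [545.92302293   5.20499532  48.17046919]
chip corners px [[322.00629501 304.62131754]]
```

View pics/n2.png

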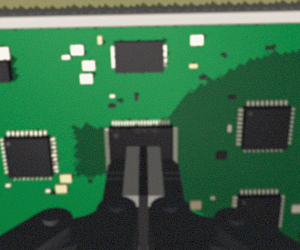

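The fingers are centred over the chip: chip centre at crop column 142, finger centre at 143. Now a slow approach.

Request:
carry_out:
  motion:
    - [[0, 0, -0.001], [0, 0, 0], 0]
    - [[0, 0, -0.001], [0, 0, 0], 0]
    - [[0, 0, -0.001], [0, 0, 0], 0]
    - [[0, 0, -0.001], [0, 0, 0], 0]
    - [[0, 0, -0.001], [0, 0, 0], 0]

```text
t: 4.02
tool_pos: [541.1, 14.0, 55.5]
tool_rot: [0.341, 0.619, -0.619, -0.341]
wrist_force: [0.9, -0.1, 0.8]
grip_width: -0.3
```

Request:
carry_out:
  motion:
    - [[0, 0, -0.0005], [0, 0, 0], 0]
    - [[0, 0, -0.0005], [0, 0, 0], 0]
    - [[0, 0, -0.0005], [0, 0, 0], 0]
    - [[0, 0, -0.0005], [0, 0, 0], 0]
    - [[0, 0, 0], [0, 0, 0], 0]

```text
t: 4.43
tool_pos: [540.9, 14.0, 53.2]
tool_rot: [-0.341, -0.619, 0.619, 0.341]
wrist_force: [-0.4, 0.3, 0.8]
grip_width: 0.4
```

Request:
carry_out:
  motion:
    - [[0, 0, -0.0005], [0, 0, 0], 0]
    - [[0, 0, -0.0005], [0, 0, 0], 0]
    - [[0, 0, 0], [0, 0, 0], 0]
    - [[0, 0, 0], [0, 0, 0], 0]
    - [[0, 0, 0], [0, 0, 0], 0]

```text
t: 4.85
tool_pos: [540.9, 14.0, 52.3]
tool_rot: [-0.341, -0.619, 0.619, 0.341]
wrist_force: [0.4, -0.7, -0.4]
grip_width: -0.1
```

Request:
carry_out:
  motion:
    - [[0, 0, -0.0005], [0, 0, 0], 0]
    - [[0, 0, -0.0005], [0, 0, 0], 0]
    - [[0, 0, 0], [0, 0, 0], 0]
    - [[0, 0, 0], [0, 0, 0], 0]
    - [[0, 0, 0], [0, 0, 0], 0]

```text
t: 5.27
tool_pos: [541.0, 14.0, 51.5]
tool_rot: [0.341, 0.619, -0.619, -0.341]
wrist_force: [-0.0, 0.9, 3.0]
grip_width: -0.1
```

Contact shows as about 3 N. I'll press slightly more and hold.

Request:
carry_out:
  motion:
    - [[0, 0, -0.0004], [0, 0, 0], 0]
    - [[0, 0, 0], [0, 0, 0], 0]
    - [[0, 0, 0], [0, 0, 0], 0]
    - [[0, 0, 0], [0, 0, 0], 0]
    - [[0, 0, 0], [0, 0, 0], 0]

```text
t: 5.68
tool_pos: [541.0, 14.0, 51.1]
tool_rot: [0.341, 0.619, -0.619, -0.341]
wrist_force: [-1.2, -0.1, 4.9]
grip_width: 0.1
```

Request:
carry_out:
  motion:
    - [[0, 0, 0], [0, 0, 0], 0]
    - [[0, 0, 0], [0, 0, 0], 0]
    - [[0, 0, 0], [0, 0, 0], 0]
    - [[0, 0, 0], [0, 0, 0], 0]
    - [[0, 0, 0], [0, 0, 0], 0]

```text
t: 6.1
tool_pos: [541.0, 14.0, 51.1]
tool_rot: [0.341, 0.619, -0.619, -0.341]
wrist_force: [-1.0, -0.3, 5.1]
grip_width: 0.0
```

Request:
carry_out:
  motion:
    - [[0, 0, 0], [0, 0, 0], 0]
    - [[0, 0, 0], [0, 0, 0], 0]
    - [[0, 0, 0], [0, 0, 0], 0]
    - [[0, 0, 0], [0, 0, 0], 0]
    - [[0, 0, 0], [0, 0, 0], 0]

```text
t: 6.52
tool_pos: [541.0, 14.0, 51.1]
tool_rot: [0.341, 0.619, -0.619, -0.341]
wrist_force: [-1.5, -0.2, 5.4]
grip_width: -0.1
```

Request:
carry_out:
  motion:
    - [[0, 0, 0], [0, 0, 0], 0]
    - [[0, 0, 0], [0, 0, 0], 0]
    - [[0, 0, 0], [0, 0, 0], 0]
    - [[0, 0, 0], [0, 0, 0], 0]
    - [[0, 0, 0], [0, 0, 0], 0]

```text
t: 6.93
tool_pos: [541.0, 14.0, 51.1]
tool_rot: [0.341, 0.619, -0.619, -0.341]
wrist_force: [-1.5, 0.9, 5.5]
grip_width: -0.2
```

It held about 5 N for more than 1.2 s. Next I withdraw straight up.

Request:
carry_out:
  motion:
    - [[0, 0, 0.003], [0, 0, 0], 0]
    - [[0, 0, 0.01], [0, 0, 0], 0]
    - [[0, 0, 0.03], [0, 0, 0], 0]
    - [[0, 0, 0.035], [0, 0, 0], 0]
    - [[0, 0, 0.035], [0, 0, 0], 0]

```text
t: 7.35
tool_pos: [540.2, 13.7, 165.3]
tool_rot: [-0.341, -0.619, 0.62, 0.342]
wrist_force: [0.5, 0.5, 0.2]
grip_width: -0.0
```

Request:
carry_out:
  motion:
    - [[0, 0, 0.03], [0, 0, 0], 0]
    - [[0, 0, 0.03], [0, 0, 0], 0]
    - [[0, 0, 0.02], [0, 0, 0], 0]
    - [[0, 0, 0], [0, 0, 0], 0]
    - [[0, 0, 0], [0, 0, 0], 0]

```text
t: 7.77
tool_pos: [541.3, 14.2, 245.8]
tool_rot: [0.342, 0.62, -0.618, -0.341]
wrist_force: [-0.1, -0.4, -2.0]
grip_width: 0.1
```

Run:
```python
from h import *
o=arm.get_obs(); print(o['t'],o['tool_pos'],o['wrist_force'],np.abs(o['qd']).max())
c=arm.camera('top'); C=cloud(c)
for n in ['ecu','programmer','cover','screw_jar','screwdriver']:
    for r in arm.trace(n,'top')[:1]:
        P=C[r['pixels']&(c['z_map']>0)]; print(n,r['confidence'],r['location'],np.median(P,0).round())
c=arm.camera('wrist'); C=cloud(c)
for r in arm.trace('processor','wrist')[:1]:
    P=C[r['pixels']&(c['z_map']>0)]; print(np.median(P,0),cv2.minAreaRect(P[:,:2].astype(np.float32)))
arm.hand_in()
```

```text
7.7667 [541.26593078  14.16623779 245.75265052] [-0.06535851 -0.3529521  -2.02127467] 0.042943800987052715
ecu 0.83 [304.6, 261.6] [466.   9.  33.]
programmer 0.59 [469.9, 241.6] [ 522. -402.   40.]
cover 0.76 [161.5, 200.0] [618. 373.  12.]
screwdriver 0.81 [348.4, 151.3] [746. -99.  26.]
[541.85912484  14.87598415  35.29368127] ((541.6856079101562, 16.13532257080078), (31.146682739257812, 31.09846305847168), 33.22691345214844)
the job is handed in; nothing more can be done
```

I rested the shut fingertips on the processor, then withdrew straight up and handed the job in at about 7.8 s. The wrist force held at 4.9–5.5 N from at least t = 5.7 to 6.9 s, about 1.2 s, with contact already at about 3 N before that. The grasp point is now about 210 mm above the chip.

**Control unit:** The wrist camera put the processor at (541.9, 14.9, 35.3) mm afterwards. It was at (541.3, 14.8, 35.4) from the same height before the touch, so it has not moved within measuring error.

**Bystanders:** The programmer box and screwdriver read the same as at the start, to about 2 mm.

**Checks that disagreed or failed:**
- **ECU, top view:** the final reading was about 50 mm off the first, probably because the arm covered part of it. The wrist view contradicts it.
- **Cover:** its reading shifted by about 20 mm along x. The arm passed more than 200 mm above it, so I put this down to an incomplete trace, but I did not check that.
- **Screw jar:** the network missed it in the last picture, so its position is unconfirmed. The tool stayed about 200 mm above table height wherever it passed near the jar.

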